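Unlock the security box and hold its latch back

ROBOT

A 6-joint arm with a two-finger parallel gripper is mounted at the origin on the work surface. World frame = base frame: x ahead of the robot, y to its left, z up, the work surface at z = 0. Lengths are in m, angles in degrees, forces in N, time in s.
With the tool pointing down it reaches from about 0.325 to 0.85 m from the base axis. Payload 15.5 kg.
Tool frame: the origin (TCP) lies at the very end of the fingers, on their centre line; the grasp point (between the pads) lies 19 mm behind it (arm.tcp_to_grasp is the distance from the TCP to the grasp point, in m); x points along the fingers, z is the direction in which the jaws open and shut, and the axes are right-handed (so a half turn about x gives the same grasp; the last joint's range is limited). The gripper opens to 91 mm and grips with 3 to 60 N. Pads are 32 mm wide; open, the fingers measure 118 mm over their backs; the gripper's body (76 mm by 178 mm) begins 60 mm behind the grasp point.
Start: joints at [65.575, 28.281, 77.091, -0, 74.628, -5.472], TCP at [0.203, 0.591, 0.214] pointing down, gripper open.
Joint ranges: [-166.48, 166.48], [-47.26, 123.95], [12.59, 153.08], [-70.14, 250.14], [6.76, 159.57], [-176.63, 176.63]. Speed limits (degrees/s): [108.29, 108.29, 147.25, 172.46, 172.46, 172.46].

INTERFACE

Orientations are given as a 3x3 rotation matrix whose columns are the frame's x, y, z axes.
In Python, from station import arm gives the robot as it stands.
- The arm moves only by the tool step_arm, never from a script. Its argument "targets" is a list that holds one entry, the list of rows, each a list of 7 numbers: the turn, a rotation vector about the tool's x, y, z in rad, then the shift along the tool's x, y, z in m, then the closure, from 0 (fully open) to 1 (shut). A call has 1 to 20 rows; each row shifts and turns the pose as measured when the row begins, along the tool's axes as they then stand; what a row does not reach is not made up. A row lasts 1/12 s, in which the tool goes at most 41.7 mm and 7.16 degrees, less where a joint would pass 70% of its speed; a pose out of reach is approached as far as the arm can. A call is refused whole if a number of a shift passes 0.0417 or a number of a turn 0.125, either way. A call with a gripper value outside its range is refused whole. The fingers move at their own pace and stop on an object; "grip_force" is the grip in N (left out, the last holds). Time passes only in rows, so rows that do not move let the fingers close. It gives the time, the measured TCP pose, the force and the opening at its end, in the units of the state.
- arm.state(): the state, without advancing time (a new reading comes with each control period).
- arm.capture(name): name is "scene" or "side" or "wrist"; returns a dict with "img" (420x560x3 uint8, red, green, blue), "camera_matrix" (3x3 intrinsics, pixels), "extrinsics" (4x4, takes a point from world to camera coordinates). Camera axes: x right, y up, looking along -z (the intrinsics and any distortion apply to the point x, -y, -z); pixel columns grow to the right and rows downward; lengths in m; the calibration is good to about 2 mm. A picture is of the moment at which its call begins. There is no depth.
- arm.sign_off(): hands the job in, once; it reports no verdict.
Trained networks look in a picture, given as the dict that the camera call returned (one of the last four; its "shot" number tells which), for a name from the list of things; names that differ only in an ending like _2 or _b are one class to them, and where a whole thing is asked for, a point or a joint stands for the part that bears it (a point fixed in the world has none). Each returns a list of dicts, best first, with "p" (0 to 1); they miss things now and then, are a little off and sometimes report something else, mostly with a low value. They report only what shows in the picture. A call takes as long as a camera call.
- arm.search_frame(query, picture): "point" ([x, y, z] in m, in the coordinates of the camera as it stood for that picture, good to about 4 mm: the middle of the surface that is visible of it).
- arm.regions_of(query, picture): "mask" (420x560 bool, what is visible of it).
- arm.pinpoint(query, picture): "point" ([x, y, z] in m, in the coordinates of the camera as it stood for that picture, good to about 4 mm: a listed point, or the origin of a listed thing).
The state is a dict: "time_s": time; "joint_pos": joint angles; "qd": joint speeds; "joint_torque": joint torques, N m; "tool_pos": TCP position; "tcp_rot": TCP orientation; "ft_force": force on the tool from outside, world axes, zero at the start; "torque": the same for the moment, N m; "opening": finger opening in m.
Only numpy, scipy, OpenCV 4.12 (cv2) and the standard library are available. Lean on these libraries where they do the work, as an engineer would, in place of code of your own. Each camera call takes 0.05 s, during which the arm holds its last target. There are 200 camera calls.

TASK

Take the square-headed key out of the wooden desk tidy and work it blade-down into the lock on top of the grey steel security box: where the sticky pins catch it, don't force it but ease off and wiggle it part of a turn clockwise and back until it slips past, and push it fully home. Then turn it a quarter turn clockwise to its stop and finish still gripping it and holding it turned, because the latch springs back if the key is let go and I want to lift the lid. Leave everything else on the table as it is.

Things in the scene. Friction and masses are not known exactly. Their poses are not given: they have to be found in the camera images.
- key: The box's steel key, 80 to 120 g: head over a collar (16 mm across, 8 mm high) over a flat blade 15 mm wide (its x), 6 mm thick (y), 28 mm long, alike either way round; the last 6 mm is a nose 2 mm thick, the first 8 mm a round waist. Origin on the axis at the collar's underside, z up: blade 0 to -28 mm, collar 0 to 8, head 8 to 40. Starts upright in one of the tidy's slots.
- key_head (a point): Centre of the key's head, 24 mm above the key's origin: a SQUARE-cornered plate 28 mm wide (key x, along the row of slots), 10 mm thick (key y), 32 mm high. Grip its two flat faces, 10 mm apart, from above.
- key_tip (a point): The tip of the key's blade, on its axis, 28 mm below the key's origin.
- secbox: Closed grey steel security box, 200 mm deep (x) by 260 mm wide (y) by 90 mm high, immovable; origin at the centre of its underside, x towards its hinges. The lock is in the lid, 55 mm in front (-x) of the centre. A carry handle lies folded on the lid, from the centre to 57 mm behind it, 12 mm high. A brass bolt at the front edge draws back as the key turns.
- keyway (a point): Centre of the keyway's mouth in the lock's face, 92 mm above the table, 2 mm above the lid; axes as the box's. A slot 16.6 mm long (at rest along the box's x) and 7 mm wide, straight down, in a brass plug 29 mm across in a steel rosette 45 mm across. It takes the whole 28 mm blade, until the key's collar sits on the face.
- lockcase: Inside of the lock; origin at the keyway. Two pairs of sticky pins catch the blade when its tip is about 16 and 23 mm deep. Press with 8 N, at most 20; when it stops, ease off (lift 2 to 3 mm), rock the key 0.45 rad (25 degrees) clockwise and back, and press on; under 0.35 rad may not free them. The plug turns freely to 0.5 rad; a ward stops it there until the key is home.
- plug (a joint): Angle of the lock's plug (rad): 0 at rest, growing as it turns CLOCKWISE seen from above, stop at 1.62. A return spring and friction resist with about 0.04 N m at rest to 0.15 N m at the stop, and the spring turns it back when the key is let go. The key has up to 0.1 rad of play in the keyway, so turn it that much further than the plug.
- tidy: Wooden desk tidy, 120 mm deep (x) by 200 mm wide (y), immovable; origin at the centre of its underside. Its rear part is a block 56 mm deep and 46 mm high with three slots (17.5 by 8 mm, 36 mm deep, long side along y) in its top at x = 32 mm, y = -60, 0 and 60 mm; in front of it a shallow tray, 16 mm high.
- doorkey: Another steel key standing in the tidy, same blade, but with a ROUND head 32 mm across and 10 mm thick, centred 24 mm above its origin at the collar's underside. Leave it.
- usbstick: Narrow aluminium USB stick standing in the tidy, 22 by 12 mm and 46 mm high above its origin on the block's top. Leave it.
- toy: Small round pinkish vinyl figure with two ears, 48 mm across, 51 mm high, standing between tidy and box; origin at its underside. Leave it.
- saucer: Saucer, 144 mm across, 13 mm high; origin at its underside. Leave it.
- teacup: White teacup on the saucer, mouth up, 92 mm across, 60 mm high; origin at its underside. Leave it.
- remote: Black remote control lying flat, 160 (x) by 42 by 16 mm; origin at the centre of its underside. Leave it.
- headphones: Brown headphones lying on the right of the table, about 170 by 220 mm, 26 mm high. Leave them.
- candle: Amber glass candle jar with a wooden lid, 68 mm across, 85 mm high; origin at its underside. Leave it.

How it is judged (in metres and radians):
On the way, in this order (a step that is already met when the one before it is completed fails the run):
1. the square-headed key is drawn right out of the tidy, in the gripper (z of key_tip in the frame of tidy above 0.05 m and contact force between the fingers and key above 1 N), for 0.1 s.
2. with its blade part-way in, the key is rocked to free the pins (plug past 0.1 rad) (z of key_tip in the frame of keyway between -0.0262 and -0.012 m and horizontal distance between key_tip and keyway below 0.003 m and value of joint plug above 0.1 rad), for 0.02 s.
3. the key is fully home in the lock (collar within 2 mm of the face), the plug not yet turned (z of key_tip in the frame of keyway below -0.0262 m and horizontal distance between key_tip and keyway below 0.003 m and angle between key's own z axis and vertical below 0.12 rad and value of joint plug below 0.5 rad), for 0.1 s.
4. the key, still home, has turned the plug about a quarter turn clockwise (z of key_tip in the frame of keyway below -0.0262 m and horizontal distance between key_tip and keyway below 0.003 m and angle between key's own z axis and vertical below 0.12 rad and value of joint plug above 1.35 rad), for 0.3 s.
At the end, for the whole second after the job is handed in: Finishes holding: gripper still on the key (over 2 N), plug turned at least 1.35 rad of the quarter turn and still, key home (tip at least 26.2 mm below the face, within 3 mm of its axis, under 7 degrees tilted), arm not leaning on the box, everything else within 20 mm of its start (all of step 4 and velocity of joint plug between -0.15 and 0.15 rad/s and contact force between the fingers and key above 2 N and contact force between the arm and secbox below 1 N and distance of each of doorkey, usbstick, toy, saucer, teacup, remote, headphones, candle from where it was at the start of the episode below 0.02 m); the arm keeps its last pose, push and grip.
It fails at once if the key is forced: pushed or twisted against the inside of the lock with more than 60 N before it is home (contact force between key and lockcase above 60 N and z of key_tip in the frame of keyway above -0.0262 m).
It fails at once if something else on the table is knocked or moved more than 20 mm (distance of any of doorkey, usbstick, toy, saucer, teacup, remote, headphones, candle from where it was at the start of the episode above 0.02 m).
It also fails if it takes over 58 s, if anything falls off the work surface, if the arm or the gripper's body presses on something with over 40 N, if the wrist force passes 120 N, or if a joint passes its speed limit or range.

## Working session

There is one attempt and no reset: what is moved stays moved. The work goes in short steps, Python scripts to look and compute and a tool call to move; the robot and the scene stay as the last step left them, time stands still between calls to the robot, and variables do not carry over. Pictures are saved under pics/ and viewed, about 8 in all and at most 12, crops included, and the job is handed in when it is done.

Besides the shell and the picture viewer there is one more tool, called after "Emit:" by a JSON object that holds its "method" and its "body". step_arm: Moves the arm, as the interface text tells. Its arguments: {"type":"object","properties":{"targets":{"type":"array","items":{"type":"array","items":{"type":"array","items":{"type":"number"}}}},"grip_force":{"type":"number"}},"required":["targets"]}

```bash
mkdir -p pics; ls; cat > h.py <<'E'
from station import arm
import numpy as np, cv2
np.set_printoptions(precision=4,suppress=True)
def w(pic,p):
    E=np.array(pic["extrinsics"]); return E[:3,:3].T@(np.array(p)-E[:3,3])
def save(pic,name,crop=None,s=1):
    im=pic["img"][:,:,::-1]
    if crop: im=im[crop[1]:crop[3],crop[0]:crop[2]]
    cv2.imwrite("pics/"+name,cv2.resize(im,None,fx=s,fy=s,interpolation=cv2.INTER_CUBIC))
def ray(pic,u,v,z):
    K=np.array(pic["camera_matrix"]);E=np.array(pic["extrinsics"])
    d=np.linalg.inv(K)@[u,v,1]; d=E[:3,:3].T@(d*[1,-1,-1]); c=-E[:3,:3].T@E[:3,3]
    return c+d*(z-c[2])/d[2]
def proj(pic,P):
    K=np.array(pic["camera_matrix"]);E=np.array(pic["extrinsics"])
    p=E[:3,:3]@np.array(P)+E[:3,3]; q=K@(p*[1,-1,-1]); return q[:2]/q[2]
E
python3 - <<'E'
from h import *
ims=[]
for c in("scene","side"):
    p=arm.capture(c); ims.append(p["img"])
    for q in("key","key_head","doorkey","usbstick","tidy","secbox","keyway","toy"):
        for r in arm.pinpoint(q,p)[:2]: print(c,q,round(r["p"],2),w(p,r["point"]))
cv2.imwrite("pics/a.png",cv2.resize(np.hstack(ims)[:,:,::-1],(800,300)))
save({"img":ims[0]},"a0.png")
s=arm.state();print(s["tcp_rot"],s["ft_force"],arm.tcp_to_grasp)
E
```

```text
pics
scene key_head 0.59 [ 0.3732 -0.5506 -0.0019]
scene key_head 0.52 [0.5307 0.2772 0.069 ]
scene doorkey 0.59 [0.5156 0.2161 0.0431]
scene usbstick 0.56 [0.4973 0.1611 0.0454]
scene tidy 0.35 [0.4988 0.1624 0.0461]
scene secbox 0.7 [ 0.6244 -0.1827 -0.0013]
scene secbox 0.48 [0.5316 0.279  0.0682]
scene keyway 0.64 [ 0.5688 -0.1964  0.0914]
scene toy 0.79 [0.587  0.0349 0.0005]
side key 0.61 [0.5308 0.2777 0.0459]
side key 0.45 [ 0.4841  0.2287 -0.0003]
side key_head 0.41 [0.5306 0.2782 0.0738]
side doorkey 0.43 [0.5168 0.2215 0.0465]
side usbstick 0.53 [0.4983 0.1579 0.0457]
side tidy 0.79 [0.4858 0.2299 0.001 ]
side secbox 0.78 [ 0.6204 -0.1789  0.001 ]
side keyway 0.67 [0.4058 0.0396 0.0002]
side keyway 0.57 [ 0.5689 -0.1954  0.0974]
side toy 0.73 [ 0.5882  0.0352 -0.0007]
[[ 0.     -0.9458  0.3248]
 [ 0.0001  0.3248  0.9458]
 [-1.      0.      0.0001]] [-0.2289 -0.21   -0.1449] 0.0188
```

View pics/a0.png

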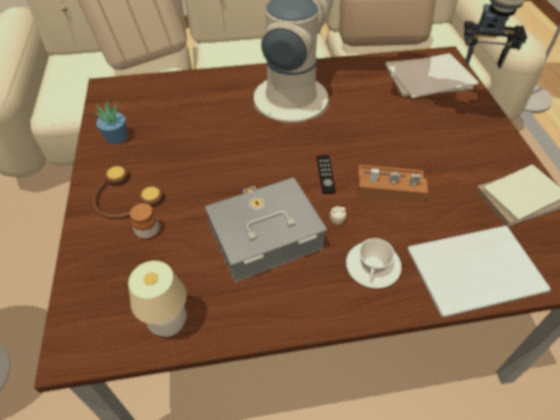

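Emit:
{"method": "step_arm", "body": {"targets": [[[0,0,0,0,-0.0343,-0.0158,0],[0,0,0,0,-0.0343,-0.0158,0],[0,0,0,0,-0.0343,-0.0158,0],[0,0,0,0,-0.0343,-0.0158,0],[0,0,0,0,-0.0343,-0.0158,0],[0,0,0,0,-0.0343,-0.0158,0],[0,0,0,0,-0.0343,-0.0158,0],[0,0,0,0,-0.0343,-0.0158,0],[0,0,0,0,-0.0343,-0.0158,0],[0,0,0,0,-0.0343,-0.0158,0],[0,0,0,0,-0.0343,-0.0158,0],[0,0,0,0,-0.0343,-0.0158,0]]]}}

```text
time_s: 1.9
tool_pos: [0.5402, 0.2703, 0.2141]
tcp_rot: [[0.001, -0.949, 0.315], [0.004, 0.315, 0.949], [-1.0, -0.0, 0.004]]
ft_force: [-0.0, 0.5, -0.4]
opening: 0.0911
```

Emit:
{"method": "step_arm", "body": {"targets": [[[0.125,0,0,0,0,0,0],[0.125,0,0,0,0,0,0],[0.125,0,0,0,0,0,0],[0.125,0,0,0,0,0,0],[0.125,0,0,0,0,0,0],[0.125,0,0,0,0,0,0],[0.125,0,0,0,0,0,0],[0.125,0,0,0,0,0,0],[0.125,0,0,0,0,0,0],[0.125,0,0,0,0,0,0],[0.125,0,0,0,0,0,0],[0.125,0,0,0,0,0,0],[0,0,0,0,0,0,0]]]}}

```text
time_s: 2.98
tool_pos: [0.5479, 0.2618, 0.2138]
tcp_rot: [[0.004, 0.256, 0.967], [0.003, 0.967, -0.256], [-1.0, 0.004, 0.003]]
ft_force: [0.3, -0.0, -0.7]
opening: 0.0913
```

```bash
python3 - <<'E'
from h import *
p=arm.capture("wrist"); save(p,"b.png")
for q in("key","key_head","doorkey","usbstick","tidy"):
    for r in arm.pinpoint(q,p)[:2]: print(q,round(r["p"],2),w(p,r["point"]))
s=arm.state();print(s["time_s"],s["tool_pos"],s["tcp_rot"],s["joint_pos"],s["opening"],s["ft_force"])
E
```

```text
key 0.86 [0.5292 0.2787 0.0497]
key_head 0.59 [0.5324 0.2762 0.0708]
doorkey 0.83 [0.5103 0.2213 0.0486]
usbstick 0.61 [0.4974 0.1635 0.0463]
tidy 0.76 [0.4841 0.2292 0.0056]
3.2833 [0.5479 0.2618 0.2138] [[ 0.0041  0.2467  0.9691]
 [ 0.0032  0.9691 -0.2467]
 [-1.      0.0041  0.0032]] [19.8573 26.7005 79.9848  0.0944 73.0327 34.1101] 0.09124752154315968 [-0.549  -0.9604 -0.0951]
```

View pics/b.png

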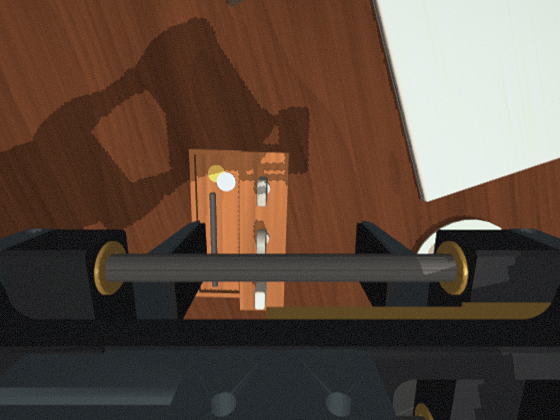

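```bash
python3 - <<'E'
from h import *
p=arm.capture("wrist"); save(p,"c.png",(170,130,330,320),3.1)
a=ray(p,288,153,.046);b=ray(p,285,305,.046);print(a,b,np.degrees(np.arctan2(*(a-b)[[1,0]])))
for q in("key","doorkey"):
    m=arm.regions_of(q,p)[0]; mm=m["mask"].astype(np.uint8); ys,xs=np.nonzero(mm); print(q,m["p"],xs.min(),xs.max(),ys.min(),ys.max(),cv2.minAreaRect(np.c_[xs,ys].astype(np.float32)))
for z in(.086,.046):print(proj(p,[.5315,.277,z]))
E
```

```text
[0.5683 0.3084 0.046 ] [0.5183 0.1226 0.046 ] 74.92444316732578
key 0.6 257 270 176 205 ((263.5, 190.5), (29.0, 13.0), 90.0)
doorkey 0.75 255 268 229 252 ((261.1067199707031, 240.87075805664062), (11.692694664001465, 23.535295486450195), 12.994616508483887)
[261.8291 193.5635]
[263.8603 187.3965]
```

View pics/c.png

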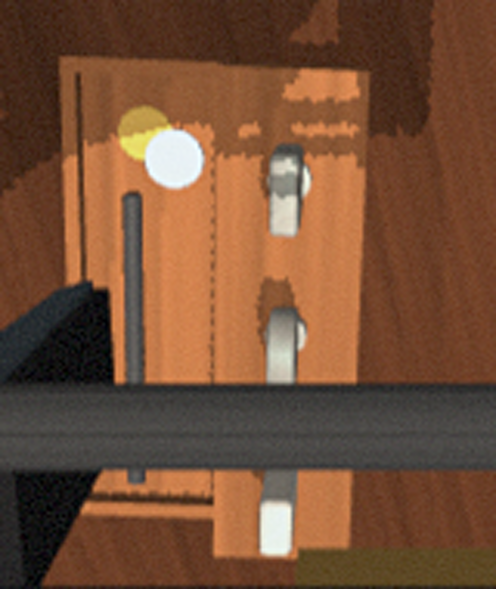

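Emit:
{"method": "step_arm", "body": {"targets": [[[0.017,0.0032,-0.0041,0.02,0.0053,-0.0098,0],[0,0,0,0.03,0.0053,-0.0098,0],[0,0,0,0.03,0,0,0],[0,0,0,0.015,0,0,0],[0,0,0,0.005,0,0,0],[0,0,0,0,0,0,0],[0,0,0,0,0,0,0]]]}}

```text
time_s: 4.02
tool_pos: [0.5331, 0.2784, 0.1124]
tcp_rot: [[0.005, 0.261, 0.965], [0.002, 0.965, -0.261], [-1.0, 0.003, 0.004]]
ft_force: [0.1, 0.3, 1.2]
opening: 0.0911
```

```bash
python3 - <<'E'
from h import *
p=arm.capture("wrist"); save(p,"d.png")
for q in("key","key_head","doorkey"):
    for r in arm.pinpoint(q,p)[:2]: print(q,round(r["p"],2),w(p,r["point"]))
s=arm.state();print(s["time_s"],s["tool_pos"],s["tcp_rot"],s["ft_force"])
E
```

```text
key 0.74 [0.5293 0.2778 0.0506]
key_head 0.62 [0.534  0.2749 0.0682]
key_head 0.42 [0.4853 0.2284 0.0057]
doorkey 0.82 [0.512  0.2198 0.0483]
4.2167 [0.5337 0.2786 0.1132] [[ 0.0064  0.2613  0.9652]
 [ 0.0023  0.9652 -0.2613]
 [-1.      0.0039  0.0055]] [ 0.0035 -0.208   0.3693]
```

View pics/d.png

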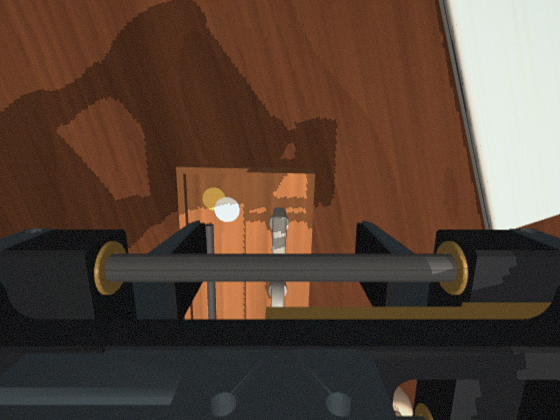

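Emit:
{"method": "step_arm", "body": {"targets": [[[0,0.005,-0.004,0.02,-0.0021,-0.0017,0],[0,0,0,0.02,0,0,0],[0,0,0,0.012,0,0,0],[0,0,0,0.005,0,0,0],[0,0,0,0,0,0,0],[0,0,0,0,0,0,0]]]}}

```text
time_s: 4.72
tool_pos: [0.5357, 0.2783, 0.06]
tcp_rot: [[0.01, 0.262, 0.965], [0.004, 0.965, -0.262], [-1.0, 0.006, 0.009]]
ft_force: [0.1, 1.2, -0.9]
opening: 0.0913
```

Emit:
{"method": "step_arm", "body": {"targets": [[[0,0.0086,-0.0065,0.004,-0.0024,-0.0037,0],[0,0,0,0,0,0,0],[0,0,0,0,0,0,0]]]}}

```text
time_s: 4.97
tool_pos: [0.5324, 0.2773, 0.0579]
tcp_rot: [[0.002, 0.262, 0.965], [0.0, 0.965, -0.262], [-1.0, 0.001, 0.002]]
ft_force: [0.5, -0.2, 0.2]
opening: 0.0913
```

Emit:
{"method": "step_arm", "body": {"targets": [[[0,0.001,0,0.003,0,-0.001,0],[0,0,0,0,0,0,0.4],[0,0,0,0,0,0,1],[0,0,0,0,0,0,1],[0,0,0,0,0,0,1],[0,0,0,0,0,0,1],[0,0,0,0,0,0,1],[0,0,0,0,0,0,1],[0,0,0,0,0,0,1],[0,0,0,0,0,0,1]]], "grip_force": 20}}

```text
time_s: 5.8
tool_pos: [0.5319, 0.2779, 0.0559]
tcp_rot: [[0.003, 0.261, 0.965], [0.001, 0.965, -0.262], [-1.0, 0.002, 0.002]]
ft_force: [-0.5, -0.7, 0.1]
opening: 0.034
```

Emit:
{"method": "step_arm", "body": {"targets": [[[0,0,0,0,0,0,1],[0,0,0,0,0,0,1],[0,0,0,0,0,0,1],[0,0,0,0,0,0,1],[0,0,0,0,0,0,1],[0,0,0,0,0,0,1]]]}}

```text
time_s: 6.3
tool_pos: [0.5319, 0.2778, 0.0558]
tcp_rot: [[0.003, 0.262, 0.965], [0.001, 0.965, -0.262], [-1.0, 0.002, 0.002]]
ft_force: [0.6, 0.9, 0.0]
opening: 0.0101
```

Emit:
{"method": "step_arm", "body": {"targets": [[[0,0,0,0,0,0,1],[0,0,0,0,0,0,1]]], "grip_force": 45}}

```text
time_s: 6.47
tool_pos: [0.5319, 0.2778, 0.0559]
tcp_rot: [[0.003, 0.262, 0.965], [0.001, 0.965, -0.262], [-1.0, 0.002, 0.002]]
ft_force: [0.3, -0.2, -0.4]
opening: 0.0099
```

Emit:
{"method": "step_arm", "body": {"targets": [[[0,0,0,-0.008,0,0,1],[0,0,0,-0.015,0,0,1],[0,0,0,-0.02,0,0,1],[0,0,0,-0.025,0,0,1],[0,0,0,-0.025,0,0,1],[0,0,0,-0.02,0,0,1],[0,0,0,-0.01,0,0,1],[0,0,0,0,0,0,1],[0,0,0,0,0,0,1]]]}}

```text
time_s: 7.22
tool_pos: [0.5308, 0.2772, 0.1876]
tcp_rot: [[0.002, 0.262, 0.965], [0.001, 0.965, -0.262], [-1.0, 0.001, 0.001]]
ft_force: [0.0, -0.2, -1.2]
opening: 0.0097
```

```bash
python3 - <<'E'
from h import *
s=arm.state();R=np.array(s["tcp_rot"]);t=np.array(s["tool_pos"]);print(s["time_s"],t,R,s["opening"],s["ft_force"])
for c in("wrist","scene","side"):
    p=arm.capture(c); 
    if c!="scene":
        u,v=proj(p,t).astype(int); print(c,u,v); save(p,"e_%s.png"%c,(max(u-60,0),max(v-60,0),u+60,v+60),4)
    for q in("key","key_head","key_tip","keyway","secbox"):
        for r in arm.pinpoint(q,p)[:1]: x=w(p,r["point"]);print(c,q,round(r["p"],2),x,"tool",R.T@(x-t) if q[:3]=="key" else "")
E
```

```text
7.2167 [0.5308 0.2772 0.1876] [[ 0.0017  0.2615  0.9652]
 [ 0.0007  0.9652 -0.2615]
 [-1.      0.0012  0.0015]] 0.009735119474704595 [ 0.0447 -0.1965 -1.1712]
wrist 281 247
wrist key 0.92 [0.5312 0.2765 0.1814] tool [ 0.0062 -0.0006  0.0006]
wrist key_tip 0.67 [0.5333 0.2757 0.1539] tool [ 0.0337 -0.0008  0.0028]
scene key 0.54 [0.5333 0.2709 0.1777] tool [ 0.01   -0.0054  0.0041]
scene key_head 0.55 [0.5318 0.2772 0.2005] tool [-0.0129  0.0003  0.001 ]
scene key_tip 0.5 [0.5305 0.2689 0.1509] tool [ 0.0367 -0.0081  0.0019]
scene keyway 0.69 [ 0.5696 -0.1971  0.0924] tool [ 0.0949 -0.4477  0.1614]
scene secbox 0.62 [ 0.6247 -0.1815  0.002 ] tool 
side 208 133
side key 0.39 [0.5283 0.2812 0.1792] tool [ 0.0084  0.0033 -0.0034]
side key_head 0.4 [0.5268 0.281  0.2009] tool [-0.0132  0.0026 -0.0048]
side key_tip 0.62 [0.5251 0.2798 0.1513] tool [ 0.0364  0.001  -0.0063]
side secbox 0.78 [ 0.6198 -0.1774  0.0012] tool
```

View pics/e_side.png

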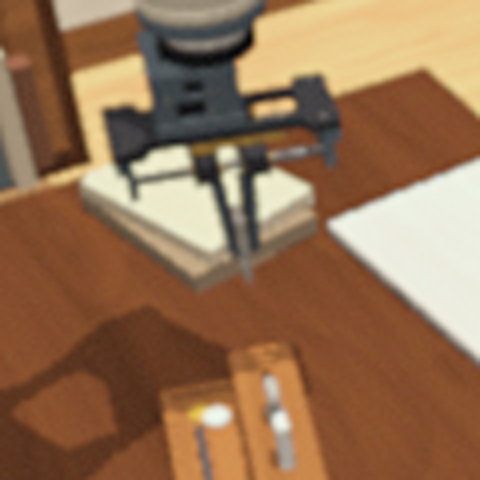

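Emit:
{"method": "step_arm", "body": {"targets": [[[0,0,0,0,-0.02,0.005,1],[0,0,0,0,-0.035,0.0087,1],[0,0,0,0,-0.035,0.0087,1],[0,0,0,0,-0.035,0.0087,1],[0,0,0,0,-0.035,0.0087,1],[0,0,0,0,-0.035,0.0087,1],[0,0,0,0,-0.035,0.0087,1],[0,0,0,0,-0.035,0.0087,1],[0,0,0,0,-0.035,0.0087,1],[0,0,0,0,-0.035,0.0087,1],[0,0,0,0,-0.035,0.0087,1],[0,0,0,0,-0.035,0.0087,1],[0,0,0,0,-0.035,0.0087,1],[0,0,0,0,-0.02,0.005,1],[0,0,0,0,-0.01,0.0025,1],[0,0,0,0,0,0,1]]]}}

```text
time_s: 9.45
tool_pos: [0.5211, -0.2288, 0.1875]
tcp_rot: [[0.008, 0.258, 0.966], [-0.0, 0.966, -0.258], [-1.0, 0.002, 0.007]]
ft_force: [-0.1, -0.4, -1.6]
opening: 0.01
```

Emit:
{"method": "step_arm", "body": {"targets": [[[0.125,0,0,0,0,0,1],[0.125,0,0,0,0,0,1],[0.125,0,0,0,0,0,1],[0.125,0,0,0,0,0,1],[0.125,0,0,0,0,0,1],[0.125,0,0,0,0,0,1],[0.125,0,0,0,0,0,1],[0.1,0,0,0,0,0,1],[0,0,0,0,0,0,1],[0,0,0,0,0,0,1]]]}}

```text
time_s: 10.28
tool_pos: [0.5215, -0.2169, 0.1874]
tcp_rot: [[0.006, 0.947, 0.322], [0.004, 0.322, -0.947], [-1.0, 0.007, -0.002]]
ft_force: [-0.6, -1.1, -0.4]
opening: 0.0098
```

```bash
python3 - <<'E'
from h import *
s=arm.state();R=np.array(s["tcp_rot"]);t=np.array(s["tool_pos"]);print(s["time_s"],t,R,s["joint_pos"],s["opening"],s["ft_force"])
p=arm.capture("wrist"); save(p,"f.png",(90,60,490,360),2)
for q in("key","key_tip","keyway","secbox","plug"):
        for r in arm.pinpoint(q,p)[:1]: x=w(p,r["point"]);print(q,round(r["p"],2),x,"tool",R.T@(x-t))
E
```

```text
10.2833 [ 0.5215 -0.2169  0.1874] [[ 0.006   0.9467  0.322 ]
 [ 0.0038  0.3219 -0.9467]
 [-1.      0.0069 -0.0017]] [-28.8692  24.9335  87.878    0.3855  66.9947  42.1992] 0.009758806584594177 [-0.6283 -1.0503 -0.4066]
key 0.79 [ 0.5179 -0.2127  0.182 ] tool [ 0.0054 -0.002  -0.0051]
key_tip 0.6 [ 0.5222 -0.2178  0.1532] tool [0.0342 0.0002 0.0011]
keyway 0.61 [ 0.5695 -0.193   0.092 ] tool [ 0.0958  0.0526 -0.007 ]
secbox 0.71 [ 0.6174 -0.1803  0.0023] tool [ 0.1859  0.1013 -0.0035]Traceback (most recent call last):
  File "<stdin>", line 5, in <module>
ValueError: it knows: candle, doorkey, headphones, key, key_head, key_tip, keyway, lockcase, remote, saucer, secbox, teacup, tidy, toy, usbstick
```

View pics/f.png

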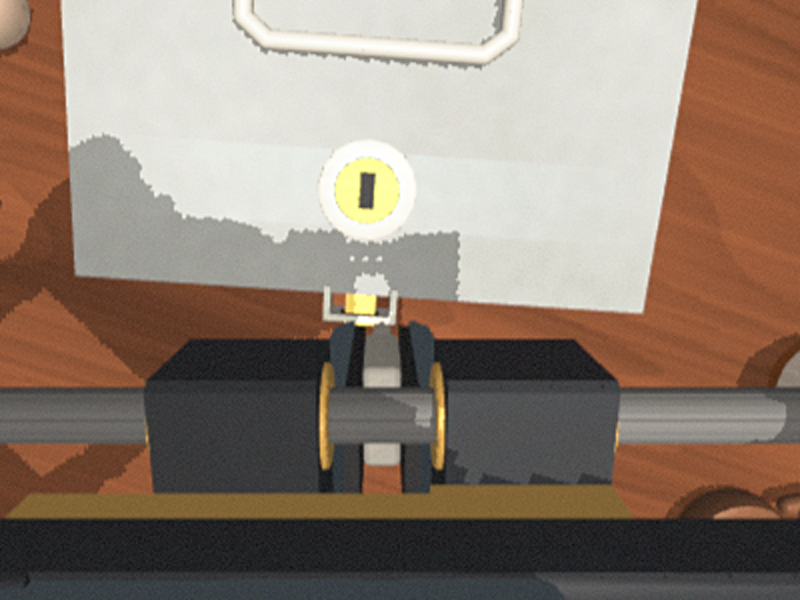

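```bash
python3 - <<'E'
from h import *
s=arm.state();R=np.array(s["tcp_rot"]);t=np.array(s["tool_pos"])
p=arm.capture("wrist"); im=p["img"].astype(int)
sub=im[130:182,248:300]; 
yel=((sub[...,0]>170)&(sub[...,2]<150)).astype(np.uint8)
c=max(cv2.findContours(yel,cv2.RETR_EXTERNAL,cv2.CHAIN_APPROX_NONE)[0],key=cv2.contourArea)
e=cv2.fitEllipse(c);print(e)
h=cv2.convexHull(c);m=np.zeros_like(yel);cv2.drawContours(m,[h],-1,1,-1)
dk=(m==1)&(sub.sum(2)<260); ys,xs=np.nonzero(dk)
r=cv2.minAreaRect(np.c_[xs,ys].astype(np.float32));print(r)
kc=ray(p,248+e[0][0],130+e[0][1],.092); print("plug centre",kc,"slot centre",ray(p,248+xs.mean(),130+ys.mean(),.092))
# slot axis by 2nd moments in world
P=np.array([ray(p,248+a,130+b,.092)[:2] for a,b in zip(xs,ys)]); l,v=np.linalg.eigh(np.cov(P.T)); a=v[:,1]*np.sign(v[0,1]);print("slot yaw",np.degrees(np.arctan2(a[1],a[0])))
f=lambda u,v:ray(p,90+u/2,60+v/2,.09)
A,B=f(75,276),f(643,312);print("front edge",A,B,np.linalg.norm(A-B),"yaw",np.degrees(np.arctan2(*(A-B)[[1,0]]))-90, "mid",(A+B)/2)
print("tool yaw y",np.degrees(np.arctan2(R[1,1],R[0,1])),"tool",R.T@(kc-t), proj(p,t),proj(p,t+R@[-.04+.0099,-.0009,0]))
E
```

```text
((15.368463516235352, 12.0), (1.3675156831741333, 4.757925987243652), 67.69600677490234)
((0.0, 0.0), (0.0, 0.0), 0.0)
plug centre [ 0.5754 -0.1826  0.092 ] slot centre [nan nan nan]<stdin>:11: RuntimeWarning: Mean of empty slice.
  ret = ret.dtype.type(ret / rcount)
  avg = a.mean(axis, **keepdims_kw)
  ret = um.true_divide(
<stdin>:13: RuntimeWarning: Degrees of freedom <= 0 for slice
  c *= np.true_divide(1, fact)
  c *= np.true_divide(1, fact)
Traceback (most recent call last):
ValueError: not enough values to unpack (expected 2, got 0)

During handling of the above exception, another exception occurred:

Traceback (most recent call last):
numpy.linalg.LinAlgError: 0-dimensional array given. Array must be at least two-dimensional
```

Threshold too strict; use saturation via HSV, and dark percentage relative.

```bash
cat > lock.py <<'E'
from h import *
def lock(p,u0,v0,r=26):
    sub=p["img"][v0-r:v0+r,u0-r:u0+r].copy(); hsv=cv2.cvtColor(sub,cv2.COLOR_RGB2HSV)
    yel=((hsv[...,1]>70)&(hsv[...,2]>150)&(hsv[...,0]>15)&(hsv[...,0]<40)).astype(np.uint8)
    c=max(cv2.findContours(yel,cv2.RETR_EXTERNAL,cv2.CHAIN_APPROX_NONE)[0],key=cv2.contourArea)
    e=cv2.fitEllipse(cv2.convexHull(c)); m=np.zeros_like(yel);cv2.drawContours(m,[cv2.convexHull(c)],-1,1,-1)
    wgt=np.clip(200-hsv[...,2].astype(float),0,None)*cv2.erode(m,np.ones((3,3)))
    ys,xs=np.nonzero(wgt>40); g=wgt[ys,xs]
    P=np.array([ray(p,u0-r+a,v0-r+b,.092)[:2] for a,b in zip(xs,ys)])
    l,v=np.linalg.eigh(np.cov(P.T,aweights=g)); a=v[:,1]*np.sign(v[0,1])
    print("ellipse",e,"n",len(xs))
    pc=ray(p,u0-r+e[0][0],v0-r+e[0][1],.092);sc=np.average(P,axis=0,weights=g)
    print("plug",pc,"slot",sc,"slot yaw",np.degrees(np.arctan2(a[1],a[0])),"len",np.sqrt(12*l)); return pc
E
python3 - <<'E'
from lock import *
s=arm.state();R=np.array(s["tcp_rot"]);t=np.array(s["tool_pos"])
p=arm.capture("wrist"); kc=lock(p,274,155)
f=lambda u,v:ray(p,90+u/2,60+v/2,.09)
A,B=f(75,276),f(643,312);print("front edge",A,B,np.linalg.norm(A-B),"yaw",np.degrees(np.arctan2(*(A-B)[[1,0]]))-90, "mid",(A+B)/2)
print("tool yaw y",np.degrees(np.arctan2(R[1,1],R[0,1])),"tool",R.T@(kc-t), proj(p,t))
E
```

```text
ellipse ((23.748126983642578, 25.432132720947266), (32.049903869628906, 32.1244010925293), 20.958345413208008) n 125
plug [ 0.5675 -0.1932  0.092 ] slot [ 0.5674 -0.1932] slot yaw 14.791721624575167 len [0.006  0.0156]
front edge [ 0.4862 -0.0781  0.09  ] [ 0.5553 -0.3364  0.09  ] 0.26737278104897344 yaw 14.97443751791593 mid [ 0.5207 -0.2072  0.09  ]
tool yaw y 18.6465346834555 tool [ 0.0957  0.051  -0.0087] [281.749  246.4365]
```

Emit:
{"method": "step_arm", "body": {"targets": [[[0,-0.0017,-0.0069,0.01,0.01,-0.005,1],[0,0,0,0.02,0.0113,-0.0047,1],[0,0,0,0.015,0,0,1],[-0.065,0,0,0.003,0,0,1],[0,0,0,0,0,0,1],[0,0,0,0,0,0,1],[0,0,0,0,0,0,1]]]}}

```text
time_s: 11.22
tool_pos: [0.5413, -0.1999, 0.1353]
tcp_rot: [[-0.0, 0.924, 0.381], [-0.001, 0.381, -0.924], [-1.0, -0.001, 0.001]]
ft_force: [-0.3, -0.7, -1.0]
opening: 0.0098
```

```bash
python3 - <<'E'
from lock import *
s=arm.state();R=np.array(s["tcp_rot"]);t=np.array(s["tool_pos"]);print(s["time_s"],t,R,s["opening"],s["ft_force"])
p=arm.capture("wrist"); save(p,"g.png",(180,90,380,240),4)
kc=proj(p,[.5675,-.1932,.092]).astype(int);print(kc); kc=lock(p,*kc,r=32)
print("tool yaw y",np.degrees(np.arctan2(R[1,1],R[0,1])),"tool",R.T@(kc-t), proj(p,t),proj(p,t+R@[.0379,-.0009,0]),proj(p,t+R@[.0379,-.0009+.0075,0]))
E
```

```text
11.2167 [ 0.5413 -0.1999  0.1353] [[-0.0005  0.9245  0.3812]
 [-0.0013  0.3812 -0.9245]
 [-1.     -0.0009  0.001 ]] 0.009778533468481626 [-0.2572 -0.6757 -1.0026]
[286 191]
ellipse ((32.69050216674805, 32.449745178222656), (38.27703094482422, 39.103206634521484), 86.38164520263672) n 205
plug [ 0.5675 -0.1932  0.092 ] slot [ 0.5671 -0.1934] slot yaw 14.772546610185515 len [0.0067 0.0157]
tool yaw y 22.407464382451693 tool [0.0433 0.0268 0.0038] [281.7238 246.5178] [281.5665 229.4026] [281.5778 219.7166]
```

View pics/g.png

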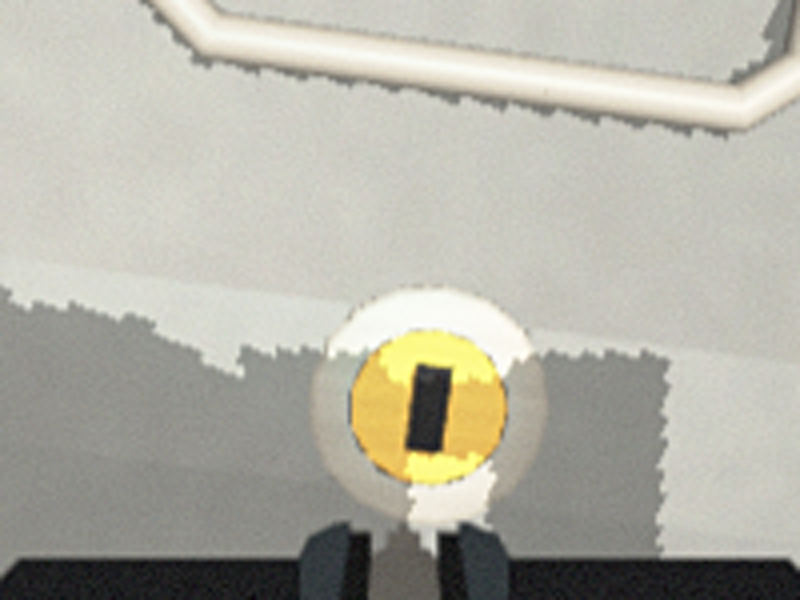

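Emit:
{"method": "step_arm", "body": {"targets": [[[0.066,0,0,0,0,0,1],[0.066,0,0,0,0,0,1],[0,0,0,0,0,0,1],[0,0,0,0.002,0.0115,0.0003,1],[0,0,0,0,0,0,1],[0,0,0,0,0,0,1]]]}}

```text
time_s: 11.77
tool_pos: [0.5549, -0.198, 0.1356]
tcp_rot: [[0.003, 0.968, 0.251], [-0.003, 0.251, -0.968], [-1.0, 0.003, 0.004]]
ft_force: [0.1, -0.2, -0.6]
opening: 0.0099
```

```bash
python3 - <<'E'
from lock import *
s=arm.state();R=np.array(s["tcp_rot"]);t=np.array(s["tool_pos"]);print(s["time_s"],t,R,s["opening"],s["ft_force"])
p=arm.capture("wrist"); save(p,"i.png",(220,150,340,240),6)
kc=proj(p,[.5675,-.1932,.092]).astype(int);print(kc); kc=lock(p,*kc,r=26)
print("tool yaw y",np.degrees(np.arctan2(R[1,1],R[0,1])),"tool",R.T@(kc-t), proj(p,t),proj(p,t+R@[.0379,-.0009,0]),proj(p,t+R@[.0379,-.0009+.0075,0]))
E
```

```text
11.7667 [ 0.5549 -0.198   0.1356] [[ 0.0034  0.9681  0.2505]
 [-0.0033  0.2505 -0.9681]
 [-1.      0.0025  0.004 ]] 0.009874155771375466 [ 0.0709 -0.1648 -0.609 ]
[279 208]
ellipse ((26.406160354614258, 26.868627548217773), (37.11960220336914, 38.585819244384766), 91.9698257446289) n 239
plug [ 0.5676 -0.1932  0.092 ] slot [ 0.5661 -0.1935] slot yaw 14.797458690958827 len [0.0067 0.0198]
tool yaw y 14.509547542402805 tool [ 0.0436  0.0133 -0.0016] [281.6771 246.3335] [281.5274 229.2414] [281.5386 219.5536]
```

View pics/i.png

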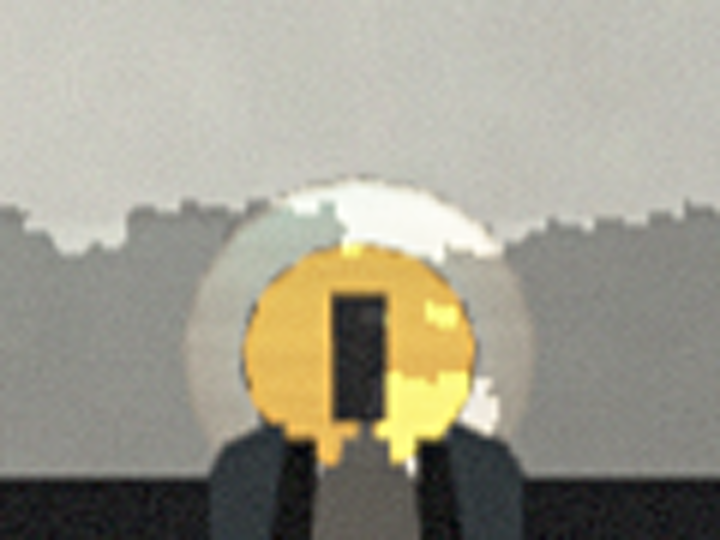

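Emit:
{"method": "step_arm", "body": {"targets": [[[-0.006,0.004,-0.0025,0,0.0143,-0.0012,1],[0,0,0,0,0,0,1],[0,0,0,0,0,0,1],[0,0,0,0,0,0,1]]]}}

```text
time_s: 12.15
tool_pos: [0.5686, -0.1931, 0.1357]
tcp_rot: [[-0.0, 0.966, 0.259], [-0.0, 0.259, -0.966], [-1.0, -0.0, 0.0]]
ft_force: [-1.2, -0.6, -0.5]
opening: 0.0101
```

Emit:
{"method": "step_arm", "body": {"targets": [[[0,0,0,0.002,0,0,1],[0,0,0,0.002,0,0,1],[0,0,0,0.002,0,0,1],[0,0,0,0.001,0,0,1],[0,0,0,0,0,0,1]]]}}

```text
time_s: 12.57
tool_pos: [0.5674, -0.1935, 0.1279]
tcp_rot: [[-0.0, 0.966, 0.259], [-0.0, 0.259, -0.966], [-1.0, -0.0, 0.0]]
ft_force: [2.1, 0.3, -0.1]
opening: 0.0097
```

Emit:
{"method": "step_arm", "body": {"targets": [[[0,0,0,0.002,0.0005,0,1],[0,0,0,0.002,0,0,1],[0,0,0,0.001,0,0,1],[0,0,0,0,0,0,1]]]}}

```text
time_s: 12.9
tool_pos: [0.5677, -0.1935, 0.1223]
tcp_rot: [[-0.0, 0.966, 0.259], [-0.0, 0.259, -0.966], [-1.0, -0.001, -0.0]]
ft_force: [1.2, -1.0, -1.0]
opening: 0.01
```

Emit:
{"method": "step_arm", "body": {"targets": [[[0,0,0,0.002,0.0003,0,1],[0,0,0,0.002,0,0,1],[0,0,0,0.002,0,0,1],[0,0,0,0.001,0,0,1],[0,0,0,0,0,0,1]]]}}

```text
time_s: 13.32
tool_pos: [0.5678, -0.1935, 0.1144]
tcp_rot: [[-0.001, 0.966, 0.259], [-0.0, 0.259, -0.966], [-1.0, -0.001, -0.0]]
ft_force: [0.0, -0.4, -0.5]
opening: 0.0098
```

Emit:
{"method": "step_arm", "body": {"targets": [[[0,0,0,0.001,0,0,1],[0,0,0,0.001,0,0,1]]]}}

```text
time_s: 13.48
tool_pos: [0.5681, -0.1935, 0.1127]
tcp_rot: [[-0.0, 0.966, 0.259], [-0.0, 0.259, -0.966], [-1.0, -0.0, 0.0]]
ft_force: [-2.1, -0.0, 9.4]
opening: 0.0098
```

Emit:
{"method": "step_arm", "body": {"targets": [[[0,0,0,0.001,0,0,1],[0,0,0,0.001,0,0,1]]]}}

```text
time_s: 13.65
tool_pos: [0.5684, -0.1934, 0.1117]
tcp_rot: [[0.001, 0.966, 0.259], [-0.0, 0.259, -0.966], [-1.0, 0.001, 0.001]]
ft_force: [3.4, 4.2, 1.2]
opening: 0.0099
```

Emit:
{"method": "step_arm", "body": {"targets": [[[0,0,0,-0.0025,0,0,1],[0.1,0,0,0,0,0,1],[0.11,0,0,0,0,0,1],[0.11,0,0,0,0,0,1],[0.11,0,0,0,0,0,1],[0.08,0,0,0,0,0,1],[0,0,0,0,0,0,1]]]}}

```text
time_s: 14.23
tool_pos: [0.5686, -0.1941, 0.1145]
tcp_rot: [[0.001, 0.964, -0.267], [-0.002, -0.267, -0.964], [-1.0, 0.001, 0.001]]
ft_force: [0.1, -0.4, -3.0]
opening: 0.01
```

Emit:
{"method": "step_arm", "body": {"targets": [[[-0.1,0,0,0,0,0,1],[-0.11,0,0,0,0,0,1],[-0.11,0,0,0,0,0,1],[-0.11,0,0,0,0,0,1],[-0.08,0,0,0,0,0,1],[0,0,0,0,0,0,1],[0,0,0,0,0,0,1]]]}}

```text
time_s: 14.82
tool_pos: [0.5682, -0.1938, 0.115]
tcp_rot: [[0.0, 0.961, 0.277], [-0.001, 0.277, -0.961], [-1.0, -0.0, 0.001]]
ft_force: [-0.6, 0.5, -0.9]
opening: 0.0097
```

Emit:
{"method": "step_arm", "body": {"targets": [[[0,0,0,0.001,0,0,1],[0,0,0,0.001,0,0,1],[0,0,0,0.001,0,0,1]]]}}

```text
time_s: 15.07
tool_pos: [0.5683, -0.1939, 0.1121]
tcp_rot: [[0.0, 0.962, 0.273], [-0.001, 0.273, -0.962], [-1.0, -0.0, 0.001]]
ft_force: [-0.2, 0.1, -0.7]
opening: 0.0097
```

Emit:
{"method": "step_arm", "body": {"targets": [[[0,0,0,0.001,0,0,1],[0,0,0,0.001,0,0,1]]]}}

```text
time_s: 15.23
tool_pos: [0.5682, -0.1939, 0.1098]
tcp_rot: [[0.0, 0.962, 0.272], [-0.001, 0.272, -0.962], [-1.0, -0.0, 0.001]]
ft_force: [-0.2, -0.7, -0.8]
opening: 0.0095
```

Emit:
{"method": "step_arm", "body": {"targets": [[[0.014,0,0,0.001,0,0,1],[0,0,0,0.001,0,0,1]]]}}

```text
time_s: 15.4
tool_pos: [0.5682, -0.1939, 0.1075]
tcp_rot: [[0.0, 0.967, 0.256], [-0.001, 0.256, -0.967], [-1.0, -0.0, 0.001]]
ft_force: [0.4, 0.7, -0.6]
opening: 0.0097
```

Emit:
{"method": "step_arm", "body": {"targets": [[[0,0,0,0.001,0,0,1]]]}}

```text
time_s: 15.48
tool_pos: [0.5682, -0.1939, 0.1064]
tcp_rot: [[0.0, 0.967, 0.256], [-0.001, 0.256, -0.967], [-1.0, -0.0, 0.001]]
ft_force: [-0.6, 0.4, 3.9]
opening: 0.01
```

Emit:
{"method": "step_arm", "body": {"targets": [[[0,0,0,0.001,0,0,1]]]}}

```text
time_s: 15.57
tool_pos: [0.5684, -0.194, 0.1056]
tcp_rot: [[0.0, 0.967, 0.256], [-0.002, 0.256, -0.967], [-1.0, 0.0, 0.002]]
ft_force: [-2.2, 1.8, 11.2]
opening: 0.0097
```

Second catch at about 24 mm. Ease off and rock.

Emit:
{"method": "step_arm", "body": {"targets": [[[0,0,0,-0.0025,0,0,1],[0.1,0,0,0,0,0,1],[0.11,0,0,0,0,0,1],[0.11,0,0,0,0,0,1],[0.11,0,0,0,0,0,1],[0.08,0,0,0,0,0,1],[0,0,0,0,0,0,1]]]}}

```text
time_s: 16.15
tool_pos: [0.5683, -0.194, 0.1083]
tcp_rot: [[0.0, 0.963, -0.271], [-0.002, -0.271, -0.963], [-1.0, 0.001, 0.002]]
ft_force: [0.1, 0.3, -2.1]
opening: 0.0094
```

Emit:
{"method": "step_arm", "body": {"targets": [[[-0.1,0,0,0,0,0,1],[-0.11,0,0,0,0,0,1],[-0.11,0,0,0,0,0,1],[-0.11,0,0,0,0,0,1],[-0.08,0,0,0,0,0,1],[0,0,0,0,0,0,1],[0,0,0,0,0,0,1]]]}}

```text
time_s: 16.73
tool_pos: [0.5681, -0.1939, 0.1086]
tcp_rot: [[-0.0, 0.962, 0.274], [-0.001, 0.274, -0.962], [-1.0, -0.001, 0.001]]
ft_force: [-0.4, 0.0, -0.7]
opening: 0.0098
```

Emit:
{"method": "step_arm", "body": {"targets": [[[0,0,0,0.001,0,0,1],[0,0,0,0.001,0,0,1],[0,0,0,0.001,0,0,1]]]}}

```text
time_s: 16.98
tool_pos: [0.5683, -0.194, 0.1056]
tcp_rot: [[0.0, 0.963, 0.27], [-0.002, 0.27, -0.963], [-1.0, -0.0, 0.002]]
ft_force: [0.4, -0.2, -0.5]
opening: 0.0097
```

Past it. On to the collar (TCP about 0.102).

Emit:
{"method": "step_arm", "body": {"targets": [[[0.01,0,0,0.001,0,0,1],[0,0,0,0.001,0,0,1]]]}}

```text
time_s: 17.15
tool_pos: [0.5682, -0.1939, 0.1033]
tcp_rot: [[0.0, 0.966, 0.258], [-0.002, 0.258, -0.966], [-1.0, -0.0, 0.001]]
ft_force: [-0.1, 0.8, -1.5]
opening: 0.0099
```

Emit:
{"method": "step_arm", "body": {"targets": [[[0,0,0,0.001,0,0,1]]]}}

```text
time_s: 17.23
tool_pos: [0.5682, -0.1939, 0.1022]
tcp_rot: [[-0.0, 0.966, 0.257], [-0.001, 0.257, -0.966], [-1.0, -0.0, 0.001]]
ft_force: [-0.8, -0.0, -1.0]
opening: 0.0096
```

Emit:
{"method": "step_arm", "body": {"targets": [[[0,0,0,0.001,0,0,1]]]}}

```text
time_s: 17.32
tool_pos: [0.5683, -0.1939, 0.1015]
tcp_rot: [[0.0, 0.966, 0.257], [-0.002, 0.257, -0.966], [-1.0, -0.0, 0.002]]
ft_force: [-6.7, 3.5, 27.8]
opening: 0.0096
```

Emit:
{"method": "step_arm", "body": {"targets": [[[0,0,0,0,0,0,1],[0,0,0,0,0,0,1],[0,0,0,0,0,0,1]]], "grip_force": 55}}

```text
time_s: 17.57
tool_pos: [0.5682, -0.1939, 0.1019]
tcp_rot: [[0.0, 0.966, 0.257], [-0.002, 0.257, -0.966], [-1.0, -0.0, 0.002]]
ft_force: [-0.4, 0.2, -1.1]
opening: 0.0101
```

Emit:
{"method": "step_arm", "body": {"targets": [[[0.1,0,0,0,0,0,1],[0.1,0,0,0,0,0,1],[0.1,0,0,0,0,0,1],[0.1,0,0,0,0,0,1],[0.1,0,0,0,0,0,1],[0.1,0,0,0,0,0,1],[0.1,0,0,0,0,0,1],[0.1,0,0,0,0,0,1],[0,0,0,0,0,0,1]]]}}

```text
time_s: 18.32
tool_pos: [0.5681, -0.194, 0.1018]
tcp_rot: [[0.0, 0.837, -0.547], [-0.002, -0.547, -0.837], [-1.0, 0.001, 0.002]]
ft_force: [-0.8, 0.2, 1.0]
opening: 0.0095
```

Emit:
{"method": "step_arm", "body": {"targets": [[[0.1,0,0,0,0,0,1],[0.1,0,0,0,0,0,1],[0.1,0,0,0,0,0,1],[0.1,0,0,0,0,0,1],[0.1,0,0,0,0,0,1],[0.1,0,0,0,0,0,1],[0.08,0,0,0,0,0,1],[0.04,0,0,0,0,0,1],[0,0,0,0,0,0,1],[0,0,0,0,0,0,1]]]}}

```text
time_s: 19.15
tool_pos: [0.568, -0.1941, 0.1018]
tcp_rot: [[-0.0, 0.272, -0.962], [-0.002, -0.962, -0.272], [-1.0, 0.002, 0.001]]
ft_force: [-0.5, 0.5, 1.6]
opening: 0.0099
```

```bash
python3 - <<'E'
from h import *
s=arm.state();R=np.array(s["tcp_rot"]);print(s["time_s"],s["tool_pos"],"turned",14.9*np.pi/180-np.arctan2(R[1,1],R[0,1]),s["torque"],s["ft_force"],s["joint_pos"])
for c in("wrist","scene"):
    p=arm.capture(c)
    if c=="wrist": a=p["img"].copy()
    else: b=p["img"]
    for q in ("doorkey","toy","usbstick","remote","teacup"):
        if c=="scene":
            for r in arm.pinpoint(q,p)[:1]: print(q,round(r["p"],2),w(p,r["point"]))
cv2.imwrite("pics/j.png",np.hstack([cv2.resize(a[120:240,180:380],(400,240)),cv2.resize(b[140:260,180:380],(400,240))])[:,:,::-1])
E
```

```text
19.15 [ 0.568  -0.1941  0.1018] turned 1.5556183191135038 [0.1497 0.295  0.1112] [-0.5054  0.5367  1.6361] [-24.4884  33.4849  87.692   -0.1538  58.7827 139.8217]
doorkey 0.42 [0.5164 0.2161 0.0444]
toy 0.6 [ 0.5899  0.0356 -0.0016]
usbstick 0.69 [0.4975 0.1626 0.0454]
remote 0.88 [0.4084 0.0367 0.0028]
teacup 0.67 [0.7642 0.0896 0.0028]
```

View pics/j.png

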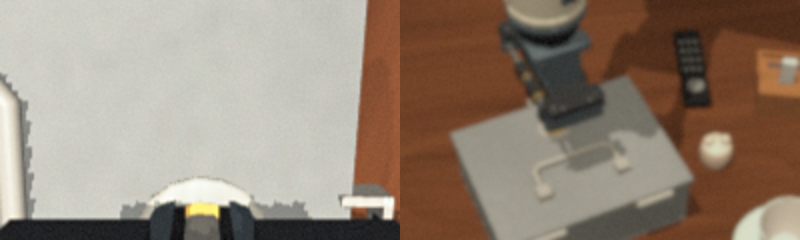

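Emit:
{"method": "step_arm", "body": {"targets": [[[0.06,0,0,0,0,0,1],[0.06,0,0,0,0,0,1],[0.02,0,0,0,0,0,1],[0,0,0,0,0,0,1],[0,0,0,0,0,0,1],[0,0,0,0,0,0,1],[0,0,0,0,0,0,1],[0,0,0,0,0,0,1],[0,0,0,0,0,0,1]]]}}

```text
time_s: 20.25
tool_pos: [0.5679, -0.1942, 0.1018]
tcp_rot: [[-0.0, 0.135, -0.991], [-0.002, -0.991, -0.135], [-1.0, 0.002, 0.001]]
ft_force: [-1.2, 0.4, 2.8]
opening: 0.0097
```

```bash
python3 - <<'E'
from h import *
s=arm.state();R=np.array(s["tcp_rot"]);print(s["time_s"],s["tool_pos"],"turned",14.9*np.pi/180-np.arctan2(R[1,1],R[0,1]),s["torque"],s["ft_force"],s["qd"],s["opening"])
E
```

```text
20.25 [ 0.5679 -0.1942  0.1018] turned 1.6955287845760791 [0.1395 0.2914 0.0475] [-1.2439  0.3503  2.792 ] [ 0.0104  0.0321  0.1138  0.0012  0.0086 -0.4267] 0.009695088672471146
```

```bash
python3 - <<'E'
from h import *
s=arm.state();print(s["qd"]); print(arm.sign_off())
E
```

```text
[ 0.0104  0.0321  0.1138  0.0012  0.0086 -0.4267]
the job is handed in; nothing more can be done
None
```

The square-headed key is home in the lock, turned a quarter turn clockwise, and the arm is still gripping and holding it there. I handed the job in at about 20 s of the 58 s allowed, and sign-off gave no verdict.

- **Insertion:** The pins caught at about 17 mm and again at about 24 mm. Each time I eased off 2 to 3 mm, rocked the key about 0.53 rad clockwise and back, and it then slid on freely.
- **Press force:** I read about 9 N and 11 N pressing at the two catches. Seating the collar briefly read 28 N, above your 20 N press limit but well under the 60 N that counts as forcing. I relaxed it straight away.
- **Last readings:**
  - The tool height matches the collar sitting on the face.
  - The key has turned about 1.70 rad, so the plug should be at about 1.6 rad allowing for its play; I could not read the plug angle directly.
  - The grip is set to 55 N on the 10 mm head, with about 3 N of vertical force at the wrist.
  - One reading that was not quite zero was joint 6, still creeping at 0.4 degrees/s.
- **Other objects:** Late in the turn I checked the door key, USB stick and toy with the scene camera, and all were within about 5 mm of where they started. I only measured the teacup and remote then, with no starting positions to compare, and did not measure the saucer, headphones or candle. I noticed no contact with any of them.

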